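# Hold the reference cap in the analyser's sprung bayonet port

### The job

Take the white reference of the colour analyser: swing the latch lever on its front clear of the cover, fold the cover right back, then push the black-gripped reference cap down into the round port against its spring and twist it clockwise about a quarter turn to the stop, so that the sprung shutter is fully open. The shutter springs shut as soon as the cap is let go, so finish while still gripping the cap, pushed in and turned against the stop. Leave the other things on the desk where they are.

Things in the scene. Friction and masses are not known exactly. Their poses are not given: they have to be found in the camera images.
- analyser: the colour analyser: a low white instrument box with a grey deck, 176 x 172 mm, 48 mm high to the deck, fixed to the desk. Origin on the desk straight below the centre of its port; x points to its back (where the cover is hinged), y to its left, z up. Its front is 97 mm before the origin, its back 80 mm behind it, its sides 86 mm left and right
- port (a point): centre of the bayonet port's mouth at the top of its collar, 58 mm above the desk, under the cover; axes as the analyser's. Hole 39 mm wide, collar 72 mm outside, 10 mm high. Two entry notches, 12 mm wide, reaching 28 mm from the centre, lie along +x and -x, with white marks on the deck outside. Lips 6 mm thick between them hold the pins down once turned. A sprung disc lies 10 mm below this point
- latch (a joint): angle of the latch lever (rad): 0 to 0.12 at the start, lying over the cover's steel lug so that the cover cannot rise; grows as the lever swings level towards the front (its knob moves to the analyser's -x), 1.57 at its stop. The lug is free from 0.5 on. It stays where it is left (about 0.6 N at the knob)
- latch_knob (a point): middle of the red upright knob at the end of the latch lever: 15 mm in diameter, 26 mm tall, from 14 mm below this point (lever: 16 mm below) to 12 mm above it, about 83 mm above the desk. It starts only 9 mm before the cover's front wall, but is free to its left and right: take it with the fingers left and right of it
- latch_pivot (a point): upright axis of the latch lever at the lever's underside, 50 mm from the knob's axis; at latch angle 0 the knob lies to the analyser's -y of it. The axes of this point turn with the lever
- cover (a joint): angle of the dust cover (rad): 0 shut, grows as it opens, 2.0 folded right back. It weighs 0.15 kg; its hinge has enough friction to stay put from about 1.0 rad on, and it drops shut if let go below
- cover_handle (a point): middle of the straight bar of the bow handle on the cover near its front edge: round, 10 mm in diameter, 78 mm long, parallel to the hinge (the analyser's y), 99 mm above the desk when shut; 25 mm free between bar and cover. The axes of this point turn with the cover
- cover_hinge (a point): middle of the cover's level hinge line (along the analyser's y), 70 mm behind the port's centre, 49 mm above the desk. The cover is 130 mm long from here to its front edge, 128 mm wide, 20 mm thick; at angle 0 the handle bar lies 108 mm before and 50 mm above this line; front edge and handle swing up and back about it
- ref_cap: the loose reference cap, 0.08 to 0.17 kg, 52 mm tall, standing left or right of the analyser. Origin under its centre, z up. Aluminium plug 35 mm in diameter up to 22 mm; two steel pins 6 mm thick at 4 mm height, to 26 mm from the axis along x and -x; black disc 54 mm in diameter from 22 to 29 mm; finger rib on top, 48 mm long along x (over the pins), 14 mm thick. It fits either way round
- plunger (a joint): how far the sprung disc in the port is pressed down (m): 0 free, 0.008 at its stop. The cap's underside meets it 10 mm below port, with the pins in the notches. From 0.004 on the pins are below the lips and the cap can be turned. The spring takes 4 N at the start, 10.4 N at the stop
- shutter (a joint): angle of the sprung shutter ring in the port (rad), driven by the cap's pins: 0 shut, grows as the cap is turned clockwise seen from above, 1.25 open at its stop. The pins meet it after 0.1 to 0.25 rad, so the cap turns about 1.42 rad in all. Its spring takes 0.1 N m at the start, 0.19 N m at the stop and turns the cap back when let go
- jar: bystander: glass sample jar with a red cap, 38 mm in diameter, 50 mm tall, origin under its centre; on the other side of the analyser from the cap; leave it
- mouse: bystander: black computer mouse, 61 x 116 x 36 mm, origin under its centre; leave it
- thermo_clock: bystander: small white room thermometer with a grey display standing on edge, 21 x 44 x 44 mm, origin under its centre; leave it
- screwdriver: bystander: screwdriver with an orange handle, 152 mm long, lying; leave it
- tweezers: bystander: steel tweezers, 123 mm long, lying; leave them
Things that resemble listed ones, but are neither listed nor needed, are in the scene too. Several things look just like the ref_cap: the one meant starts farthest to the robot's right.

How it is judged:
On the way, in this order (a step that is already met when the one before it is completed fails the run):
1. the latch lever is swung clear of the cover's lug (value of joint latch above 0.7 rad), for 0.2 s.
2. the cover is folded right back (value of joint cover above 1.7 rad), for 0.2 s.
3. the cap is pushed into the port against its spring, pins below the lips (value of joint plunger above 0.002 m and horizontal distance between ref_cap and port below 0.005 m and angle between ref_cap's own z axis and vertical below 0.15 rad), for 0.1 s.
4. the cap is turned clockwise until the shutter is open (value of joint shutter above 1.05 rad and z of ref_cap in the frame of port below -0.012 m), for 0.2 s.
At the end, for the whole second after the job is handed in: The cap is centred in the port within 5 mm and upright, underside 12 mm or more below the collar top, sprung disc pressed 2 mm or more, shutter open over 1.05 of 1.25 rad, at rest and gripped by the fingers with over 1 N; latch over 0.7 rad, cover over 1.6 rad (all of step 3 and all of step 4 and value of joint latch above 0.7 rad and value of joint cover above 1.6 rad and contact force between the fingers and ref_cap above 1 N and linear speed of ref_cap below 0.02 m/s); the arm keeps its last pose, push and grip.
It fails at once if a bystander is moved by more than 3 cm (distance of any of jar, mouse, thermo_clock, screwdriver, tweezers from where it was at the start of the episode above 0.03 m).
It also fails if it takes over 72 s, if anything falls off the work surface, if the arm or the gripper's body presses on something with over 40 N, if the wrist force passes 120 N, or if a joint passes its speed limit or range.

### The arm

A 6-joint arm with a two-finger parallel gripper is mounted at the origin on a cart in front of the work surface, level with it; the furniture and walls round the work are solid. World frame = base frame: x ahead of the robot, y to its left, z up, the work surface at z = 0. Lengths are in m, angles in rad, forces in N, time in s.
With the tool pointing down it reaches from about 0.25 to 0.775 m from the base axis. Payload 4 kg.
Tool frame: the origin (TCP) lies midway between the tips of the shut fingers; the grasp point (between the pads) lies behind it (manip.hold_point_z is the z of the grasp point in the tool frame, in m); z points along the fingers, y is the line along which they close (so a half turn about z gives the same grasp; the last joint's range is limited). The gripper opens to 94 mm and grips with 3 to 60 N. Pads are 16 mm wide; open, the fingers measure 119 mm over their backs; the gripper's body (75 mm by 177 mm) begins 78 mm behind the grasp point.
Start: joints at [-1.247, 0.087, 1.371, -0, 1.684, -0.103], TCP at [0.228, -0.501, 0.206] pointing down, gripper open.
Joint ranges: [-3.1, 3.1], [-0.76, 2.03], [0.27, 2.55], [-1.08, 4.22], [0.17, 2.65], [-2.57, 2.57]. Speed limits (rad/s): [2.79, 2.79, 3.14, 3.14, 3.14, 3.14].

### API

Orientations are given as a rotation vector (axis times angle).
In Python, from bench import manip, solve_ik, eyes gives the robot as it stands. Calls block until the motion is done:
- manip.movep(position, orientation): joint-space move of the TCP to a pose.
- manip.servo_line(position, max_speed=0.15, rot=None, contact_N=None): straight line of the TCP; rot=None keeps the orientation; max_speed is the mean speed in m/s. With contact_N (N) it stops when the force on the tool has changed by that much, and returns True; else False.
- manip.move_joints(angles): joint-space move.
- manip.move_gripper(opening, f_grip=None): finger opening in m; f_grip is the grip in N (None keeps the last); returns when the fingers have stopped.
- manip.pause(seconds).
- solve_ik(position, orientation): joint angles nearest the present ones, or None.
- manip.read_state(): the state.
- eyes.capture(name): name is "scene" or "top" or "wrist"; returns the picture (480x640x3 uint8, red, green, blue); there is no depth.
- eyes.camera_model(name): a dict with "mtx" (3x3 intrinsics, pixels), "extrinsics" (4x4, takes a point from camera to world coordinates). Camera axes: x right, y down, z forward; pixel columns grow to the right and rows downward; lengths in m; the calibration is good to about 2 mm. A picture is of the moment at which its call begins: read the wrist's pose just before it. camera_model takes no time and is no camera call; for the wrist camera it gives the pose at the moment of the call.
A pose or a line that the arm cannot do raises manip.Unreachable and nothing moves.
- manip.job_done(): hands the job in; it is judged then, once.
The state is a dict: "clock": time; "joints": joint angles; "dq": joint speeds; "effort": joint torques, N m; "tool_pos": TCP position; "eef_rot": TCP orientation; "force": force on the tool from outside, world axes, zero at the start; "moment": the same for the moment, N m; "gripper_width": finger opening in m; "grip_force": force on a finger pad.
Only numpy, scipy, OpenCV 4.12 (cv2) and the standard library are available. Lean on these libraries where they do the work, as an engineer would, in place of code of your own. Each camera call takes 0.05 s, during which the arm holds its last target. There are 200 camera calls.

## Working session

There is one attempt and no reset: what is moved stays moved. The work goes in short steps, each a Python script; the robot and the scene stay as the last script left them, time stands still between calls to the robot, and variables do not carry over. Pictures are saved under pics/ and viewed, at most 10 in all, crops included, and the job is handed in when it is done.

```bash
mkdir -p pics; ls; python3 - <<'E'
from bench import manip, eyes
import cv2
for n in ("scene","top","wrist"):
    m=eyes.camera_model(n); im=eyes.capture(n)
    cv2.imwrite(f"pics/{n}0.png",im[:,:,::-1]); print(n,m["mtx"].round(1).tolist(),m["extrinsics"].round(3).tolist())
print(manip.hold_point_z, manip.read_state())
E
```

```text
pics
scene [[588.8, 0.0, 311.9], [0.0, 588.8, 245.2], [0.0, 0.0, 1.0]] [[-0.523, -0.505, 0.686, -0.515], [-0.852, 0.307, -0.423, 0.639], [0.003, -0.806, -0.591, 0.96], [0.0, 0.0, 0.0, 1.0]]
top [[585.6, 0.0, 317.1], [0.0, 585.6, 239.2], [0.0, 0.0, 1.0]] [[-0.018, -0.987, 0.162, 0.254], [-1.0, 0.015, -0.018, 0.034], [0.015, -0.162, -0.987, 1.779], [0.0, 0.0, 0.0, 1.0]]
wrist [[334.3, 0.0, 316.0], [0.0, 334.3, 243.0], [0.0, 0.0, 1.0]] [[0.413, -0.885, -0.214, 0.29], [-0.911, -0.403, -0.094, -0.473], [-0.003, 0.234, -0.972, 0.384], [0.0, 0.0, 0.0, 1.0]]
-0.0188 {'clock': 0.15, 'joints': array([-1.24709366e+00,  8.78003067e-02,  1.37187884e+00, -9.90344298e-06,
        1.68360547e+00, -1.03109204e-01]), 'dq': array([-0.00049965, -0.00265908, -0.0056371 ,  0.0007887 , -0.00015495,
       -0.00087332]), 'effort': array([ 9.36655961e-04, -3.40642226e+01, -3.02792823e+01,  7.18996860e-02,
        3.05781572e-02, -1.37552447e-04]), 'tool_pos': array([ 0.22753911, -0.50026903,  0.20457915]), 'eef_rot': array([-3.06868427e+00, -6.64999633e-01,  3.07744844e-04]), 'force': array([-0.2584517 , -0.77699182, -0.32530348]), 'moment': array([-0.00871153, -0.01391902, -0.02099152]), 'grip_force': 0.0, 'gripper_width': 0.0941683771302501}
```

View pics/scene0.png

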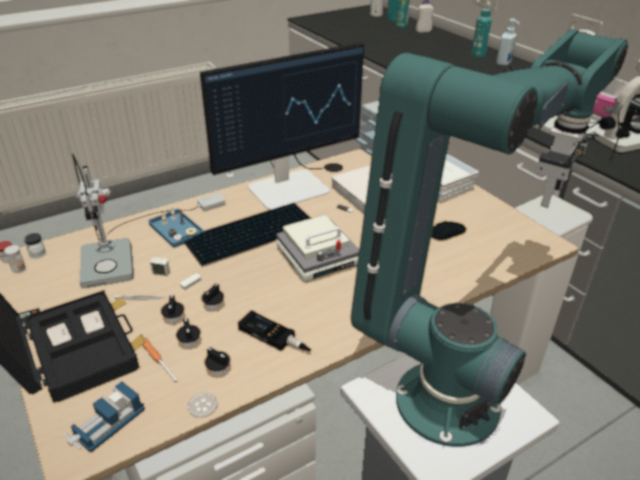

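View pics/top0.png

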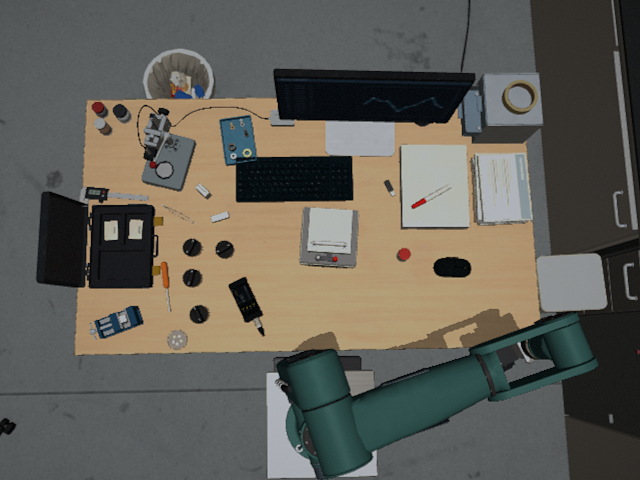

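The scene view shows the analyser near top pixel (329,238) with the handle facing the robot. There are four caps, and the rightmost is at top (224,249). The red-capped jar is at (404,255). Next I'll take wrist views.

```bash
cat > h.py <<'E'
import numpy as np, cv2
from bench import manip, solve_ik, eyes
from scipy.spatial.transform import Rotation as Ro
def down(a):  # tool down, closing line (tool y) at world angle a
    z=np.array([0,0,-1.]); y=np.array([np.cos(a),np.sin(a),0]); return Ro.from_matrix(np.c_[np.cross(y,z),y,z]).as_rotvec()
def ray(m,uv):
    K,E=m["mtx"],m["extrinsics"]; d=E[:3,:3]@np.linalg.solve(K,[*uv,1]); return E[:3,3],d/np.linalg.norm(d)
def tri(obs):  # [(model,uv),...] -> point, rms miss
    A=np.zeros((3,3));b=np.zeros(3);L=[]
    for m,uv in obs:
        o,d=ray(m,uv);P=np.eye(3)-np.outer(d,d);A+=P;b+=P@o;L.append((P,o))
    X=np.linalg.solve(A,b); return X,[float(np.linalg.norm(P@(X-o))) for P,o in L]
def onz(m,uv,z):
    o,d=ray(m,uv); return o+d*(z-o[2])/d[2]
def proj(m,X):
    p=np.linalg.inv(m["extrinsics"])@np.r_[X,1]; q=m["mtx"]@p[:3]; return q[:2]/q[2]
E
python3 - <<'E'
from h import *
import pickle
s=manip.read_state(); R=Ro.from_rotvec(s["eef_rot"]).as_matrix(); E=eyes.camera_model("wrist")["extrinsics"]
print("tool y",R[:,1],"cam in tool",R.T@(E[:3,3]-s["tool_pos"]),(R.T@E[:3,:3]).round(3).tolist())
a0=np.arctan2(R[1,1],R[0,1])
for nm,p in dict(A=(.42,-.10,.24),B=(.42,.03,.24),C=(.40,.20,.2),D=(.40,.32,.2)).items():
    for a in (np.pi/2,-np.pi/2):
        if (abs(a-a0-(s["joints"][0]*-1))<9):
            pass
    best=None
    for a in (np.pi/2,-np.pi/2):
        q=solve_ik(p,down(a))
        if q is not None and (best is None or abs(q[5])<abs(best[0][5])): best=(q,a)
    print(nm,best)
    manip.movep(p,down(best[1])); manip.pause(.3)
    m=eyes.camera_model("wrist"); im=eyes.capture("wrist"); cv2.imwrite(f"pics/w{nm}.png",im[:,:,::-1]); pickle.dump(m,open(f"pics/w{nm}.pkl","wb"))
print(manip.read_state()["clock"])
ims=[cv2.imread(f"pics/w{n}.png") for n in "ABCD"]
g=np.vstack([np.hstack(ims[:2]),np.hstack(ims[2:])]); cv2.imwrite("pics/grid.png",cv2.resize(g,(800,600),interpolation=cv2.INTER_AREA))
E
```

```text
tool y [ 0.41396932 -0.91028927 -0.00168399] cam in tool [ 0.06791556  0.00026545 -0.17912673] [[-0.001, -0.972, -0.234], [1.0, -0.0, -0.001], [0.001, -0.234, 0.972]]
A (array([-3.65218850e-01, -1.83245285e-01,  1.56198498e+00, -4.44089210e-16,
        1.76285296e+00,  1.20557748e+00]), -1.5707963267948966)
B (array([-6.35200915e-02, -2.07711492e-01,  1.58226615e+00, -4.44089210e-16,
        1.76703800e+00,  1.50727624e+00]), -1.5707963267948966)
C (array([ 3.36745830e-01, -1.43281947e-01,  1.60632288e+00, -4.44089210e-16,
        1.67855172e+00, -1.23405050e+00]), 1.5707963267948966)
D (array([ 5.64021932e-01,  4.06027630e-03,  1.46803921e+00, -4.44089210e-16,
        1.66949317e+00, -1.00677439e+00]), 1.5707963267948966)
6.65
```

View pics/grid.png

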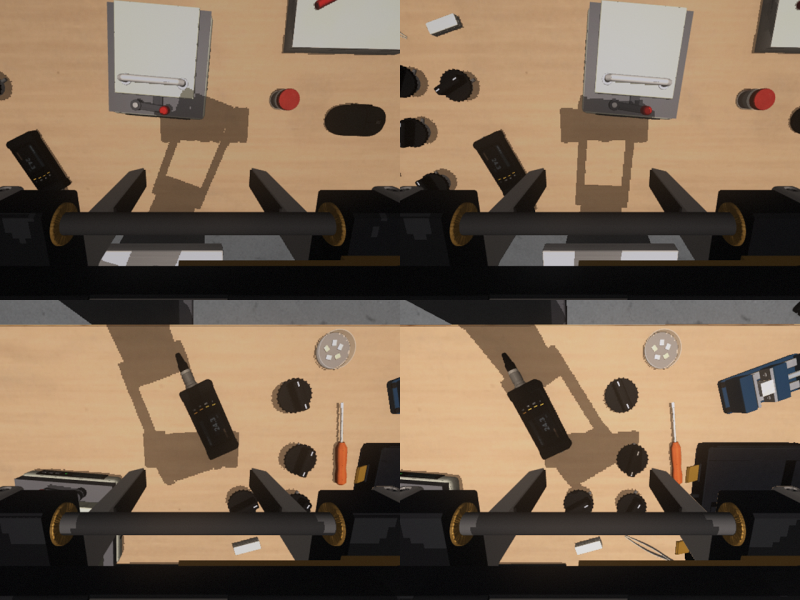

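Wrist views A and B show the handle bar, the red knob (grid A (163,110), B (648,110)) and the latch pivot. Cap 224 of the top view appears in B at (455,83). C and D face the wrong way, so I'll take two better cap views and zoom in.

```bash
python3 - <<'E'
from h import *
import pickle
for nm,p in dict(E=(.38,.22,.16),F=(.38,.32,.16)).items():
    manip.movep(p,down(-np.pi/2)); manip.pause(.3)
    m=eyes.camera_model("wrist"); im=eyes.capture("wrist"); cv2.imwrite(f"pics/w{nm}.png",im[:,:,::-1]); pickle.dump(m,open(f"pics/w{nm}.pkl","wb"))
    print(proj(m,[.513,.281,.04]), solve_ik(p,down(-np.pi/2)))
print(manip.read_state()["clock"])
o=[]
for n in "ABEF":
    m=pickle.load(open(f"pics/w{n}.pkl","rb")); im=cv2.imread(f"pics/w{n}.png")
    c=proj(m,[.47,-.03,.09] if n in "AB" else [.513,.281,.04]); k,w,h=(2.5,160,120) 
    x0=int(np.clip(c[0]-w/2,0,640-w)); y0=int(np.clip(c[1]-h/2-(12 if n in "AB" else 0),0,480-h)); print(n,x0,y0)
    o.append(cv2.resize(im[y0:y0+h,x0:x0+w],(400,300),interpolation=cv2.INTER_CUBIC))
cv2.imwrite("pics/grid2.png",np.vstack([np.hstack(o[:2]),np.hstack(o[2:])]))
E
```

```text
[242.20932675  81.51072341] [ 3.95533133e-01 -1.50061894e-01  1.69136784e+00 -4.44089210e-16
  1.60028670e+00  1.96632946e+00]
[362.10369495  81.83094471] [ 5.85713430e-01 -1.80890630e-02  1.56929802e+00 -4.44089210e-16
  1.59038370e+00  2.15650976e+00]
10.35
A 163 109
B 296 109
E 162 21
F 282 21
```

View pics/grid2.png

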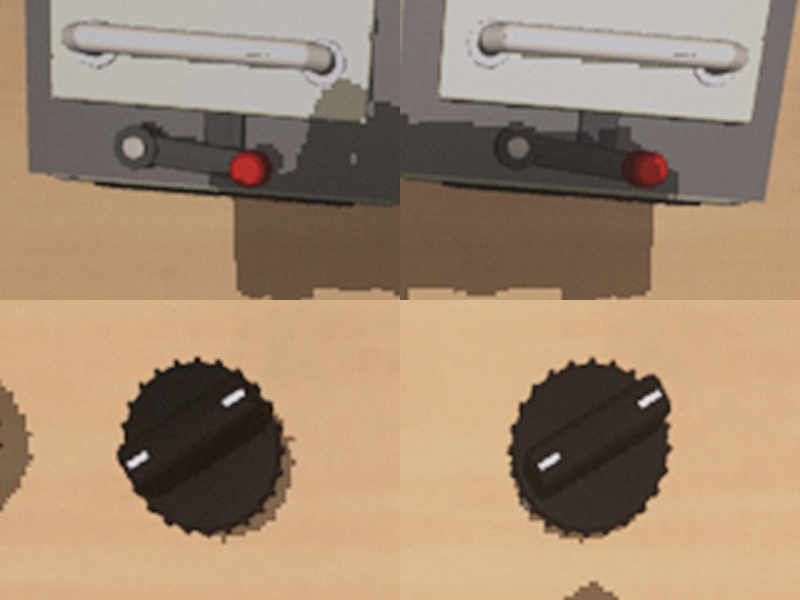

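The zoomed crops show these features:
- **Handle bar:** A (72,35)–(328,55), B (488,38)–(742,56).
- **Knob:** A (249,168), B (646,168).
- **Pivot:** A (134,147), B (517,147).
- **Cap rib marks:** E (137,460), (233,398); F (549,461), (650,398).

```bash
python3 - <<'E'
from h import *
import pickle
M={n:pickle.load(open(f"pics/w{n}.pkl","rb")) for n in "ABEF"}
off=dict(A=(163,109,0,0),B=(296,109,400,0),E=(162,21,0,300),F=(282,21,400,300))
def o(n,x,y): a=off[n]; return M[n],(a[0]+(x-a[2]+.5)/2.5-.5,a[1]+(y-a[3]+.5)/2.5-.5)
P={}
for k,v in dict(hL=[("A",72,35),("B",488,38)],hR=[("A",328,55),("B",742,56)],knob=[("A",249,168),("B",646,168)],piv=[("A",134,147),("B",517,147)],
  cL=[("E",137,460),("F",549,461)],cR=[("E",233,398),("F",650,398)]).items():
    X,e=tri([o(*t) for t in v]); P[k]=X
    zk=dict(h=.100,k=.083,p=.08,c=.052)[k[0]]
    print(k,X.round(4),np.round(e,4),"at text z:",[onz(*o(*t),zk).round(4)[:2] for t in v])
h=P["hL"]-P["hR"]; print("bar len",np.linalg.norm(h),"yaw of y axis",np.degrees(np.arctan2(h[1],h[0]))-90)
c=P["cR"]-P["cL"]; print("rib",np.linalg.norm(c),np.degrees(np.arctan2(c[1],c[0])),(P["cR"]+P["cL"])/2)
k=P["knob"]-P["piv"]; print("lever",np.linalg.norm(k[:2]),np.degrees(np.arctan2(k[1],k[0])))
# top cross check of knob by colour
mt=eyes.camera_model("top")
print({k:proj(mt,X).round(0).tolist() for k,X in P.items()})
E
```

```text
hL [0.5235 0.015  0.0915] [0.0005 0.0005] at text z: [array([0.5231, 0.012 ]), array([0.522 , 0.0154])]
hR [ 0.5166 -0.0798  0.0914] [0.0002 0.0002] at text z: [array([ 0.5161, -0.0804]), array([ 0.5156, -0.077 ])]
knob [ 0.4752 -0.0477  0.0846] [0. 0.] at text z: [array([ 0.4752, -0.0474]), array([ 0.4751, -0.0481])]
piv [0.4831 0.0018 0.0678] [0. 0.] at text z: [array([ 0.4833, -0.0018]), array([0.4833, 0.0027])]
cL [0.508  0.299  0.0523] [0. 0.] at text z: [array([0.5081, 0.2991]), array([0.508, 0.299])]
cR [0.5259 0.2678 0.0524] [0.0001 0.0001] at text z: [array([0.5259, 0.2678]), array([0.5262, 0.2677])]
bar len 0.09508533129875149 yaw of y axis -4.162257740185268
rib 0.03600095988184041 -60.12128549779367 [0.5169638  0.28338223 0.05235598]
lever 0.050097678407405456 -99.07925984683418
{'hL': [313.0, 241.0], 'hR': [346.0, 243.0], 'knob': [335.0, 258.0], 'piv': [318.0, 256.0], 'cL': [218.0, 250.0], 'cR': [228.0, 244.0]}
```

```bash
cat >> h.py <<'E'
YAW=np.radians(-4.2); EX=np.array([np.cos(YAW),np.sin(YAW),0]); EY=np.array([-np.sin(YAW),np.cos(YAW),0]); EZ=np.array([0,0,1.])
KNOB=np.array([.4752,-.0477,.083]); PIV=np.array([.4832,.0018,.067])
BAR=np.array([.5193,-.0326,.099]); HINGE=BAR+.108*EX-.050*EZ; PORT=BAR+.038*EX-.041*EZ
CAP=np.array([.5170,.2834,0]); CAPA=np.radians(-60.1)
def st(*ks):
    s=manip.read_state(); print(round(s["clock"],2),s["tool_pos"].round(4),"F",s["force"].round(1),"M",s["moment"].round(2),"w",round(s["gripper_width"],4),"g",round(s["grip_force"],1)); return s
E
python3 - <<'E'
from h import *
a=np.pi/2+YAW
manip.move_gripper(.045,10)
p=KNOB.copy(); p[2]=.072
manip.movep(p+[0,0,.09],down(a)); st()
print("contact",manip.servo_line(p,.12,contact_N=6)); st()
manip.move_gripper(.0,8); st()
c=PIV.copy(); c[2]=.072; v=p-c; v[2]=0
for t in np.arange(.15,1.21,.15):
    manip.servo_line(c+Ro.from_rotvec([0,0,-t]).apply(v),.10,rot=down(a-t))
st()
im=eyes.capture("top"); cv2.imwrite("pics/latch.png",im[200:290,270:390,::-1].repeat(5,0).repeat(5,1))
manip.move_gripper(.04); s=st()
manip.servo_line(s["tool_pos"]+[0,0,.1],.2)
m=eyes.camera_model("wrist"); im=eyes.capture("wrist"); cv2.imwrite("pics/latchw.png",im[:,:,::-1]); st()
E
```

```text
14.47 [ 0.4752 -0.0475  0.162 ] F [ 0.  -0.9  0.9] M [ 0.09 -0.11  0.02] w 0.0449 g 0.0
contact False
15.38 [ 0.4758 -0.0478  0.0728] F [ 0.3 -0.   0.7] M [ 0.06 -0.19 -0.  ] w 0.0453 g 0.0
15.96 [ 0.4753 -0.0479  0.0722] F [-0.1 -0.4 -0.1] M [-0.1  -0.11 -0.02] w 0.0142 g 8.0
18.36 [ 0.4336 -0.0082  0.072 ] F [-4.5 -1.8  5.3] M [-0.26  0.84 -0.02] w 0.0142 g 8.1
19.01 [ 0.4343 -0.0086  0.072 ] F [-0.   0.2 -0.5] M [-0.03 -0.15 -0.02] w 0.0401 g 0.0
19.71 [ 0.4333 -0.0085  0.1702] F [-0.1  0.8 -0.7] M [-0.04 -0.1   0.03] w 0.0401 g 0.0
```

View pics/latchw.png

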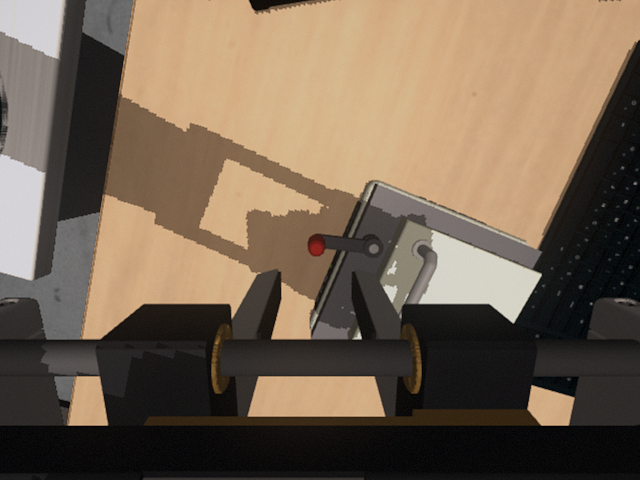

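The latch lever now points to the front, with the knob at (317,245) beyond the cover. Next is the cover.

```bash
python3 - <<'E'
from h import *
r=down(YAW); off=np.array([0,0,-.017])
manip.movep(BAR+off+[0,0,.09],r)
print("contact",manip.servo_line(BAR+off,.12,contact_N=6)); st()
manip.move_gripper(.0,20); s=st()
v=BAR-HINGE
for t in np.arange(.1,1.51,.1):
    manip.servo_line(HINGE+Ro.from_rotvec(EY*t).apply(v)+off,.15)
    if round(t*10)%5==0: st()
manip.move_gripper(.016); manip.move_gripper(.022); s=st()
im=eyes.capture("top"); cv2.imwrite("pics/cov.png",cv2.resize(im[150:300,240:440,::-1],(800,600)))
E
```

```text
contact False
21.05 [ 0.5198 -0.0326  0.083 ] F [-0.1  0.5 -0.9] M [-0.02 -0.05  0.04] w 0.0398 g 0.0
21.64 [ 0.5189 -0.0326  0.0822] F [-1.8  0.2  1.9] M [-0.01  0.38  0.04] w 0.009 g 20.0
22.89 [ 0.556  -0.0356  0.1297] F [-8.6 -1.1  7.6] M [-0.06  1.44 -0.04] w 0.0095 g 20.0
24.14 [ 0.6116 -0.04    0.1506] F [-1.7 -2.6  4.3] M [-0.59  0.22 -0.02] w 0.0092 g 20.0
25.39 [ 0.6691 -0.0438  0.1428] F [ 0.5 -5.1  0.5] M [-0.97 -0.18 -0.01] w 0.0095 g 20.0
26.08 [ 0.6691 -0.0435  0.1433] F [-1.   0.2  0.5] M [-0.02 -0.15  0.02] w 0.022 g 0.0
```

View pics/cov.png

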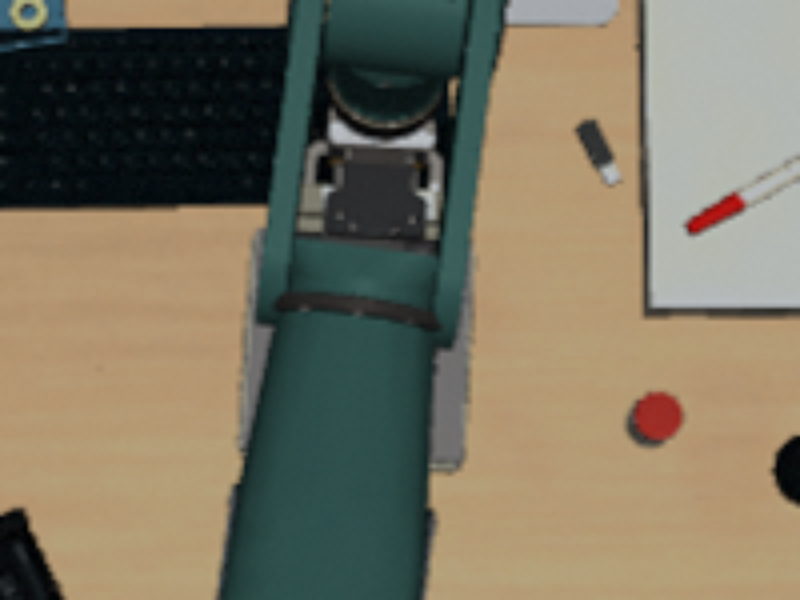

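```bash
python3 - <<'E'
from h import *
import pickle
r=down(YAW); s=st()
manip.servo_line(s["tool_pos"]+[0,0,.10],.25)
manip.move_gripper(0,20)
q=HINGE-.055*EX; q[2]=.25
manip.servo_line(q,.25); q[2]=.115; manip.servo_line(q,.25)
e=HINGE+.030*EX; e[2]=.115
print("contact",manip.servo_line(e,.07,contact_N=14)); s=st()
manip.pause(.2); st()
manip.servo_line(s["tool_pos"]-.05*EX,.25); 
p=s["tool_pos"]-.05*EX; p[2]=.24; manip.servo_line(p,.25)
for nm,p in dict(G=(.47,-.09,.22),H=(.47,.02,.22)).items():
    manip.movep(p,down(-np.pi/2)); manip.pause(.3)
    m=eyes.camera_model("wrist"); im=eyes.capture("wrist"); cv2.imwrite(f"pics/w{nm}.png",im[:,:,::-1]); pickle.dump(m,open(f"pics/w{nm}.pkl","wb"))
st(); o=[]
for n in "GH":
    m=pickle.load(open(f"pics/w{n}.pkl","rb")); im=cv2.imread(f"pics/w{n}.png")
    c=proj(m,PORT); w,h=160,240
    x0=int(np.clip(c[0]-w/2,0,640-w)); y0=int(np.clip(c[1]-h/2,0,480-h)); print(n,x0,y0,c)
    o.append(cv2.resize(im[y0:y0+h,x0:x0+w],(400,600),interpolation=cv2.INTER_CUBIC))
cv2.imwrite("pics/grid3.png",np.hstack(o))
E
```

```text
26.13 [ 0.6691 -0.0436  0.1433] F [-0.8  0.1 -0.3] M [-0.06 -0.04  0.01] w 0.022 g 0.0
contact False
29.8 [ 0.6567 -0.0427  0.1151] F [-0.4 -1.2 -0. ] M [-0.06 -0.09  0.01] w 0.0008 g 0.0
30.0 [ 0.6567 -0.0427  0.1152] F [-0.1  1.1 -0.8] M [ 0.03 -0.03  0.  ] w 0.0009 g 0.0
33.44 [0.4701 0.0191 0.2199] F [ 0.5  0.5 -0.3] M [-0.02 -0.01  0.  ] w 0.0003 g 0.0
G 180 22 [260.46958628 142.61681416]
H 291 22 [371.57518495 142.31755366]
```

View pics/grid3.png

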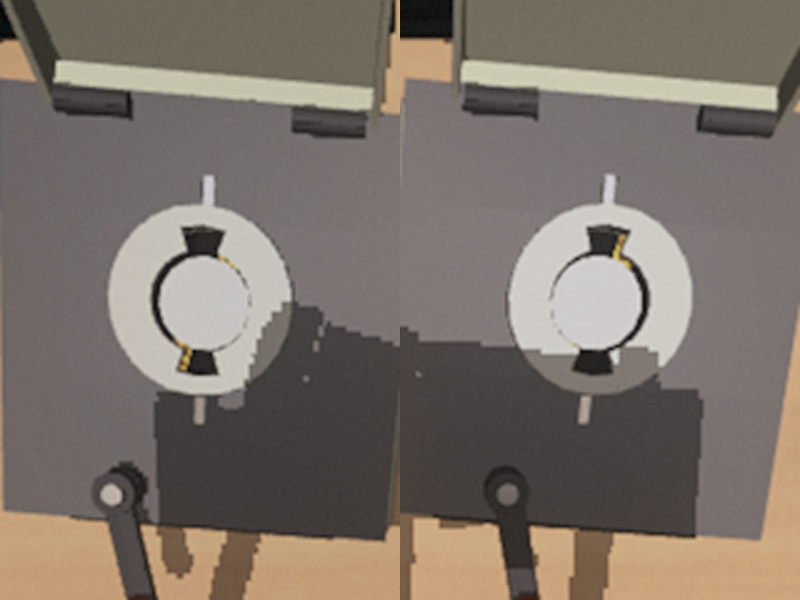

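The cover is folded back and the port is exposed. The collar centre is at crop G (200,299.5) and H (600.5,299.5), within a pixel of the prediction. The cover is hollow, so the fingertip may have stopped short of its inner face. I'll push further until I feel the stop, and refine the port position.

```bash
python3 - <<'E'
from h import *
import pickle
M={n:pickle.load(open(f"pics/w{n}.pkl","rb")) for n in "GH"}
off=dict(G=(180,22,0),H=(291,22,400))
def o(n,x,y): a=off[n]; return M[n],(a[0]+(x-a[2]+.5)/2.5-.5,a[1]+(y+.5)/2.5-.5)
v=[o("G",200,299.5),o("H",600.5,299.5)]
print("port",tri(v),[onz(*t,.058).round(4) for t in v],"pred",PORT)
for n,a,b in (("G",(208.5,190),(199.5,410)),("H",(610,190),(585,410))):
    d=onz(*o(n,*a),.048)-onz(*o(n,*b),.048); print(n,np.degrees(np.arctan2(d[1],d[0])))
r=down(YAW)
q=HINGE-.03*EX; q[2]=.20
manip.movep(q,r); q[2]=.12; manip.servo_line(q,.2)
e=HINGE+.062*EX; e[2]=.12
print("contact",manip.servo_line(e,.08,contact_N=10)); s=st()
print("x past hinge",(s["tool_pos"]-HINGE)@EX)
t=s["tool_pos"]-.08*EX; manip.servo_line(t,.25); manip.servo_line(t+[0,0,.1],.25); st()
im=eyes.capture("scene"); cv2.imwrite("pics/sc.png",cv2.resize(im[190:300,240:390,::-1],(750,550),interpolation=cv2.INTER_CUBIC))
E
```

```text
port (array([ 0.55810156, -0.03468442,  0.05807528]), [0.00013945912423382706, 0.00013945912423349944]) [array([ 0.5582, -0.0347,  0.058 ]), array([ 0.558 , -0.0347,  0.058 ])] pred [ 0.55719795 -0.03538305  0.058     ]
G -4.630227967383218
H -4.760617537915772
contact True
36.26 [ 0.6667 -0.0435  0.119 ] F [-3.4  0.8  2.9] M [-0.06  0.48 -0.02] w 0.0004 g 1.7
x past hinge 0.039775604934764695
37.27 [ 0.5876 -0.0377  0.2181] F [ 0.1 -0.7 -1.2] M [-0.03 -0.06 -0.  ] w 0.0006 g 0.0
```

View pics/sc.png

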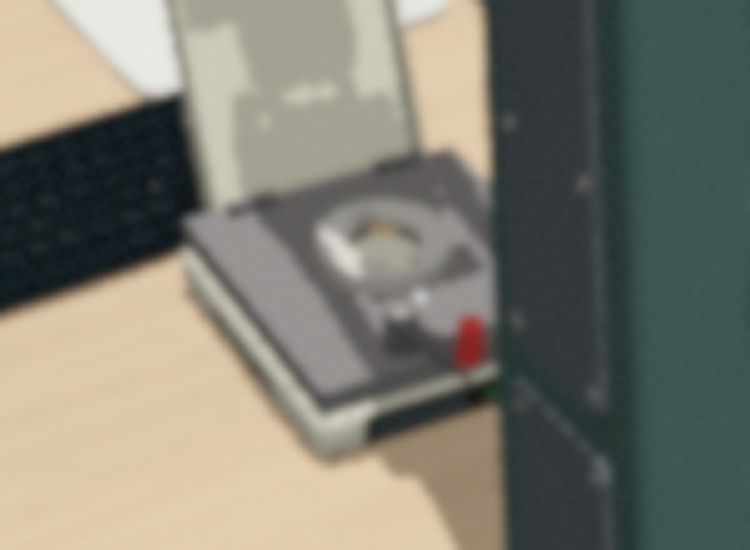

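The cover is at its stop and the port is measured at (.5581,-.0347,.058), yaw about -4.5°. Next I'll grasp the cap.

```bash
sed -i 's/^PORT=.*//' h.py; cat >> h.py <<'E'
PORT=np.array([.5581,-.0347,.058]); PYAW=np.radians(-4.5)
E
python3 - <<'E'
from h import *
a=CAPA+np.pi/2
manip.move_gripper(.045,50)
p=CAP+[0,0,.032]
manip.movep(p+[0,0,.17],down(a)); print("q6",manip.read_state()["joints"][5])
print("contact",manip.servo_line(p,.15,contact_N=5)); s=st(); print((s["tool_pos"]-p).round(4))
manip.move_gripper(0,50); s=st()
manip.servo_line(s["tool_pos"]+[0,0,.15],.2); st()
ai=PYAW+np.pi/2
t=PORT.copy(); t[2]=.032+.058+.05
manip.movep(t,down(ai)); s=st(); print("q6",s["joints"][5])
im=eyes.capture("wrist"); cv2.imwrite("pics/hold.png",im[:,:,::-1])
E
```

```text
q6 -0.1165960114840027
contact False
40.69 [0.5179 0.2837 0.0333] F [ 0.4  0.2 -0.1] M [ 0.   -0.11 -0.03] w 0.045 g 0.0
[0.0009 0.0003 0.0013]
41.28 [0.517  0.2834 0.0322] F [0.8 1.  1.1] M [-0.04 -0.06  0.  ] w 0.0135 g 50.0
42.18 [0.5163 0.2831 0.1804] F [-0.   0.5 -1.2] M [-0.08 -0.16 -0.02] w 0.0135 g 50.0
43.56 [ 0.5579 -0.0341  0.1395] F [-0.   0.4 -1.3] M [ 0.05 -0.13  0.03] w 0.0134 g 50.0
q6 -1.6551475995473894
```

View pics/hold.png

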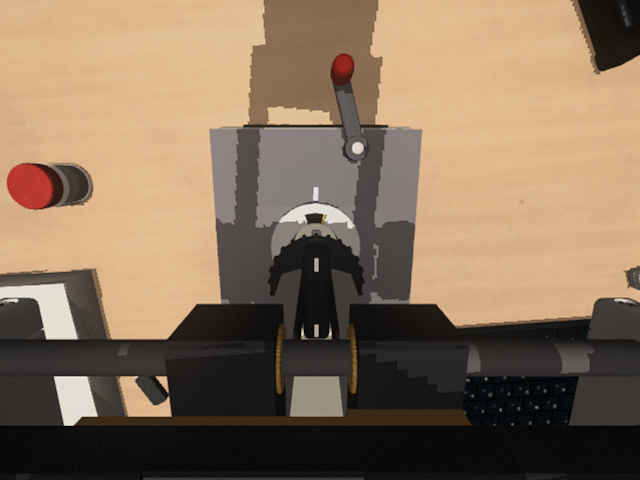

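The cap is held, upright. Its rib marks line up with the white notch mark at (316,195), and the notch is visible at (316,218). Now I'll insert it.

```bash
python3 - <<'E'
from h import *
t=PORT.copy(); t[2]=.032+.051
print("contact",manip.servo_line(t,.06,contact_N=5)); s=st()
if s["tool_pos"][2]<.086:
    t[2]=.067; print("push",manip.servo_line(t,.03,contact_N=22)); manip.pause(.2); st()
E
```

```text
contact False
44.71 [ 0.5585 -0.0348  0.0836] F [ 0.6  0.5 -1.2] M [ 0.02 -0.12 -0.04] w 0.0138 g 50.0
push True
45.39 [ 0.5589 -0.0348  0.0729] F [-2.6 -0.4  8. ] M [ 0.15  0.45 -0.01] w 0.0139 g 50.0
```

```bash
python3 - <<'E'
from h import *
t=PORT.copy(); t[2]=.0705; ai=PYAW+np.pi/2
for k in np.arange(.1,1.43,.12).tolist()+[1.46]:
    manip.servo_line(t,.01,rot=down(ai-k)); s=manip.read_state()
    R=Ro.from_rotvec(s["eef_rot"]).as_matrix(); print(round(k,2),"turned",round(ai-np.arctan2(R[1,1],R[0,1]),3),end=" "); st()
E
```

```text
0.1 turned 0.1 45.64 [ 0.5591 -0.0347  0.0727] F [-2.1  0.7  7.9] M [ 0.24  0.28 -0.12] w 0.0137 g 50.0
0.22 turned 0.22 45.91 [ 0.5591 -0.0348  0.0729] F [-2.1  0.4  7.8] M [0.16 0.3  0.11] w 0.0138 g 50.0
0.34 turned 0.34 46.17 [ 0.559  -0.0351  0.0728] F [-2.8  0.3  9.1] M [0.   0.38 0.09] w 0.0136 g 50.0
0.46 turned 0.46 46.44 [ 0.5589 -0.0353  0.0728] F [-2.9 -0.9  8.1] M [-0.14  0.42  0.09] w 0.0137 g 50.0
0.58 turned 0.58 46.71 [ 0.5588 -0.0356  0.0728] F [-2.7 -0.6  8.6] M [-0.21  0.4   0.12] w 0.0136 g 50.0
0.7 turned 0.7 46.98 [ 0.5586 -0.0357  0.0728] F [-2.5 -2.5  7.5] M [-0.3   0.56  0.1 ] w 0.0137 g 50.0
0.82 turned 0.82 47.24 [ 0.5585 -0.0359  0.0727] F [-2.6 -1.8  7.8] M [-0.37  0.61  0.06] w 0.0138 g 50.0
0.94 turned 0.94 47.51 [ 0.5584 -0.036   0.0727] F [-3.2 -2.5  8.2] M [-0.46  0.68  0.14] w 0.0136 g 50.0
1.06 turned 1.06 47.77 [ 0.5582 -0.0361  0.0726] F [-3.9 -2.6  8.5] M [-0.46  0.7   0.13] w 0.0135 g 50.0
1.18 turned 1.18 48.04 [ 0.558  -0.0362  0.0725] F [-4.6 -2.5  9.4] M [-0.56  0.8   0.12] w 0.0136 g 50.0
1.3 turned 1.3 48.31 [ 0.5578 -0.0363  0.0725] F [-4.1 -3.4  8.5] M [-0.62  0.81  0.17] w 0.0134 g 50.0
1.42 turned 1.42 48.58 [ 0.5576 -0.0364  0.0724] F [-4.3 -3.2  8.6] M [-0.65  0.91  0.2 ] w 0.0135 g 50.0
1.46 turned 1.46 48.83 [ 0.5576 -0.0364  0.0723] F [-5.3 -2.5  8.2] M [-0.65  0.93  0.14] w 0.0135 g 50.0
```

```bash
python3 - <<'E'
from h import *
t=PORT.copy(); t[2]=.0705; ai=PYAW+np.pi/2
for k in (1.5,1.54,1.58):
    manip.servo_line(t,.01,rot=down(ai-k)); manip.pause(.2)
    M=np.mean([(manip.pause(.03),manip.read_state()["moment"][2])[1] for _ in range(6)]); print(k,"Mz",M)
    if M>.45: break
manip.pause(.3); st()
im=eyes.capture("wrist"); cv2.imwrite("pics/end.png",im[:,:,::-1])
E
```

```text
1.5 Mz 0.4272415134368206
1.54 Mz 0.6503811112853654
50.42 [ 0.5576 -0.0363  0.0723] F [-4.4 -3.4  9. ] M [-0.71  0.95  0.65] w 0.0139 g 50.5
```

View pics/end.png

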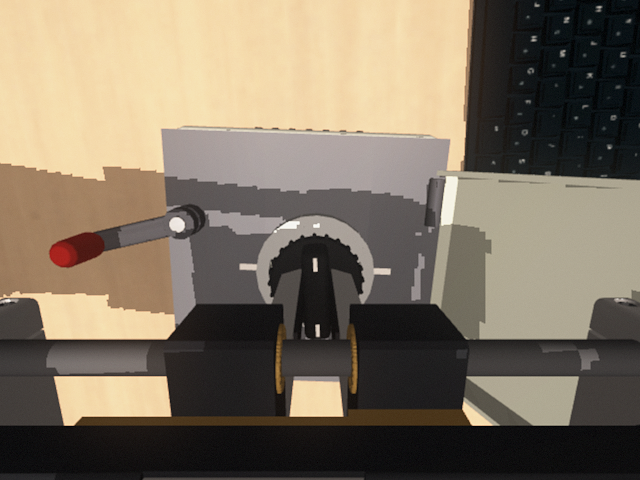

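The cap sits in the port with its rib at right angles to the notch marks at (248,267) and (382,271). The torque has risen sharply, so it is on the stop. The latch and the cover are both clear, so I'm handing in.

```bash
python3 -c "
from h import *
print(manip.job_done())"
```

```text
the job is handed in; nothing more can be done
None
```

I handed the job in after about 50 s of the 72 s allowed, with the latch swung clear, the cover folded back, and the cap still gripped, pressed about 8 mm onto its spring and turned clockwise to the stop; the hand-in returned no verdict.

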